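# Sort two filter canisters into their rows by length

## Task

Two white-capped grey filter canisters, a short one and a long one, have been left standing on the open bench. Stand each of them upright in a free place of the blue rack whose row already holds a canister of the same length, and set them down rather than dropping them. The red-capped canister is spent and not wanted.

Things in the scene. Friction and masses are not known exactly. Their poses are not given: they have to be found in the camera images.
- short_can_center (a point): the short filter canister standing upright on the open bench: grey cylinder with a paper label band and a white cap, 70 mm tall overall, 40 mm in diameter, about 90 g. The top 8 mm is a nipple 14 mm wide. This point is its centre, on its axis, 35 mm above its underside; z points up along it
- long_can_center (a point): the long filter canister standing upright on the open bench: grey cylinder with a paper label band and a white cap, 110 mm tall overall, 40 mm in diameter, about 140 g. The top 8 mm is a nipple 14 mm wide. This point is its centre, on its axis, 55 mm above its underside; z points up along it
- short_rack: blue rack for short canisters, fixed: a row of three square places, 172 x 60 x 16 mm high. Origin: centre of the underside; x along the row, y across, z up. Places centred at x = -56, 0, +56 mm, 52 x 52 mm inside, walls 4 mm, floor 4 mm above the bench. The one at -56 (robot's end) holds a 70 mm white-capped canister, the others are free. The two racks look alike
- long_rack: blue rack for long canisters, fixed: a row of three square places, 172 x 60 x 16 mm high. Origin: centre of the underside; x along the row, y across, z up. Places centred at x = -56, 0, +56 mm, 52 x 52 mm inside, walls 4 mm, floor 4 mm above the bench. The one at -56 (robot's end) holds a 110 mm white-capped canister, the others are free. The two racks look alike
Things that resemble listed ones, but are neither listed nor needed, are in the scene too. What is shaped like the part that bears long_can_center but purple is not meant.

How it is judged:
At the end, for the whole second after the job is handed in: The short canister stands in a place of the short rack and the long canister in a place of the long rack: each within 12 mm of the row's centre line and between the row's ends, its underside on the rack floor to within 6 mm, upright to within 0.17 rad (about 10 degrees) and at rest (under 0.02 m/s) (x of short_can_center in the frame of short_rack between -0.07 and 0.07 m and y of short_can_center in the frame of short_rack between -0.012 and 0.012 m and z of short_can_center in the frame of short_rack between 0.033 and 0.045 m and angle between each of short_can_center, long_can_center's own z axis and vertical below 0.17 rad and linear speed of each of short_can, long_can below 0.02 m/s and x of long_can_center in the frame of long_rack between -0.07 and 0.07 m and y of long_can_center in the frame of long_rack between -0.012 and 0.012 m and z of long_can_center in the frame of long_rack between 0.053 and 0.065 m); the robot touches nothing.
It fails at once if the short canister is dropped (in the air more than 40 mm above the bench with nothing touching it) (height (world z) of short_can_center above 0.075 m and contact force between short_can and anything else below 0.05 N).
It fails at once if the long canister is dropped (in the air more than 40 mm above the bench with nothing touching it) (height (world z) of long_can_center above 0.095 m and contact force between long_can and anything else below 0.05 N).
It also fails if it takes over 58 s, if anything falls off the work surface, if the arm or the gripper's body presses on something with over 40 N, if the wrist force passes 120 N, or if a joint passes its speed limit or range.

## Robot

A 6-joint arm with a two-finger parallel gripper is mounted at the origin on the work surface. World frame = base frame: x ahead of the robot, y to its left, z up, the work surface at z = 0. Lengths are in m, angles in rad, forces in N, time in s.
With the tool pointing down it reaches from about 0.35 to 0.775 m from the base axis. Payload 5.5 kg.
Tool frame: the origin (TCP) lies midway between the tips of the shut fingers; the grasp point (between the pads) lies env.grasp_offset behind it (env.grasp_offset is the distance from the TCP to the grasp point, in m); z points along the fingers, y is the line along which they close (so a half turn about z gives the same grasp; the last joint's range is limited). The gripper opens to 85 mm and grips with 20 to 120 N. Pads are 22 mm wide; open, the fingers measure 114 mm over their backs; the gripper's body (76 mm by 85 mm) begins 54 mm behind the grasp point. The pads swing forward as they close: fully open they stand 13 mm farther back than shut.
Start: joints at [-1.434, 0.313, 0.046, 1.304, 0, 1.431], TCP at [0.157, -0.553, 0.231] pointing down, gripper open.
Joint ranges: [-2.76, 2.76], [-0.86, 1.69], [-1.03, 1.26], [-2.2, 2.34], [-1.47, 1.5], [-3.14, 3.14]. Speed limits (rad/s): [2.57, 2.57, 3.14, 3.14, 3.14, 3.14].

## Interface

Orientations are given as a unit quaternion [w, x, y, z].
In Python, from workcell import monitor, viewer, order, env gives the robot as it stands.
- The arm moves only by the tool carry_out, never from a script. Its argument "plan" is a list that holds one entry, the list of rows, each a list of 7 numbers: the turn, a rotation vector about the world's x, y, z in rad, then the shift along the world's x, y, z in mm, then the finger opening in mm, from 0 to 85.4. A call has 1 to 20 rows; each row is the pose to reach, as a shift and turn from the pose commanded when the call began; what a row does not reach only later rows make up. A row lasts 1/10 s, in which the tool goes at most 50 mm and 8.59 degrees, less where a joint would pass 70% of its speed; a pose out of reach is approached as far as the arm can. A call with a gripper value outside its range is refused whole. The fingers move at their own pace and stop on an object; "squeeze" is the grip in N (left out, the last holds). Time passes only in rows, so rows that repeat a pose let the fingers close. It gives the time, the measured TCP pose, the force, the opening and the grip force at its end, in the units of the state.
- monitor.get_state(): the state, without advancing time (a new reading comes with each control period).
- viewer.read_camera(name): name is "side" or "top"; returns the picture (480x640x3 uint8, red, green, blue); there is no depth.
- viewer.calibration(name): a dict with "K" (3x3 intrinsics, pixels), "eye" and "rotation" of the camera in the world. Camera axes: x right, y down, z forward; pixel columns grow to the right and rows downward; lengths in m; the calibration is good to about 2 mm. A picture is of the moment at which its call begins. calibration takes no time and is no camera call.
- order.hand_in(): hands the job in; it is judged then, once.
The state is a dict: "clock": time; "joint_pos": joint angles; "qvel": joint speeds; "tau": joint torques, N m; "tcp_pos": TCP position; "orientation": TCP orientation; "wrist_force": force on the tool from outside, world axes, zero at the start; "ft_torque": the same for the moment, N m; "finger_gap": finger opening in m; "grip_force": force on a finger pad.
Only numpy, scipy, OpenCV 4.12 (cv2) and the standard library are available. Lean on these libraries where they do the work, as an engineer would, in place of code of your own. Each camera call takes 0.05 s, during which the arm holds its last target. There are 200 camera calls.

## Working session

There is one attempt and no reset: what is moved stays moved. The work goes in short steps, Python scripts to look and compute and a tool call to move; the robot and the scene stay as the last step left them, time stands still between calls to the robot, and variables do not carry over. Pictures are saved under pics/ and viewed, at most 10 in all, crops included, and the job is handed in when it is done.

Besides the shell and the picture viewer there is one more tool, called after ">>>" as a command line: name --argument value ..., lists and objects as JSON in quotes. carry_out: Moves the arm, as the interface text tells. Its arguments: {"type":"object","properties":{"plan":{"type":"array","items":{"type":"array","items":{"type":"array","items":{"type":"number"}}}},"squeeze":{"type":"number"}},"required":["plan"]}

```bash
mkdir -p pics; ls
python3 - <<'E'
from workcell import monitor, viewer, order, env
import cv2
for n in("side","top"):
    cv2.imwrite(f"pics/{n}0.png",viewer.read_camera(n)[:,:,::-1]); c=viewer.calibration(n); print(n,c)
s=monitor.get_state();print(s, env.grasp_offset)
E
```

```text
pics
side {'K': array([[544.76861346,   0.        , 309.85723291],
       [  0.        , 544.76861346, 237.84486699],
       [  0.        ,   0.        ,   1.        ]]), 'eye': array([ 0.35965327, -0.76543312,  0.87539865]), 'rotation': array([-0.37157629,  0.92141935, -0.10875078,  0.03302576])}
top {'K': array([[517.67966977,   0.        , 321.66484358],
       [  0.        , 517.67966977, 240.57784679],
       [  0.        ,   0.        ,   1.        ]]), 'eye': array([ 0.4141701 , -0.02665843,  0.94790939]), 'rotation': array([ 0.05093853, -0.70163232,  0.7088268 , -0.05178722])}
{'clock': 0.1, 'joint_pos': array([-1.43360689e+00,  3.13924438e-01,  4.50967855e-02,  1.30359823e+00,
        5.48164284e-06,  1.43121490e+00]), 'qvel': array([-0.00094414, -0.00167783,  0.00445388, -0.00119752, -0.00025644,
        0.00106748]), 'tau': array([ 3.22255823e-03, -4.81722879e+01,  2.99244851e+01,  1.26822578e-02,
       -1.62942765e-04, -1.18576091e-05]), 'tcp_pos': array([ 0.15705942, -0.55266424,  0.23050025]), 'orientation': array([-8.14771834e-04,  9.90439679e-01,  1.37944114e-01,  3.71528973e-06]), 'wrist_force': array([-0.28864608, -0.32924068, -0.13770669]), 'ft_torque': array([ 0.01028464, -0.00814223, -0.0005477 ]), 'grip_force': 0.0, 'finger_gap': 0.08531693523578468} 0.0187
```

View pics/top0.png

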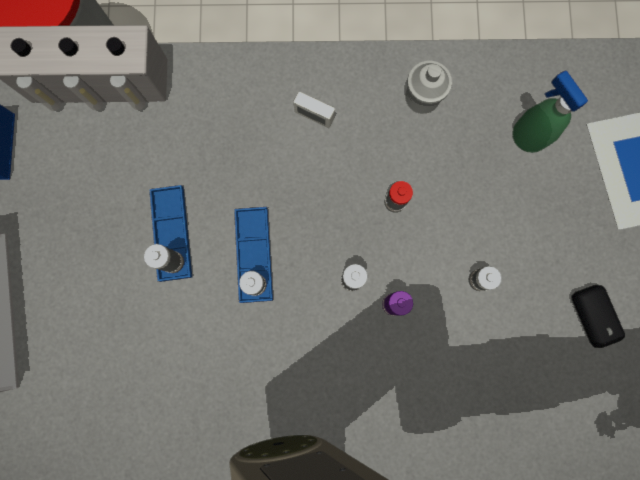

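View pics/side0.png

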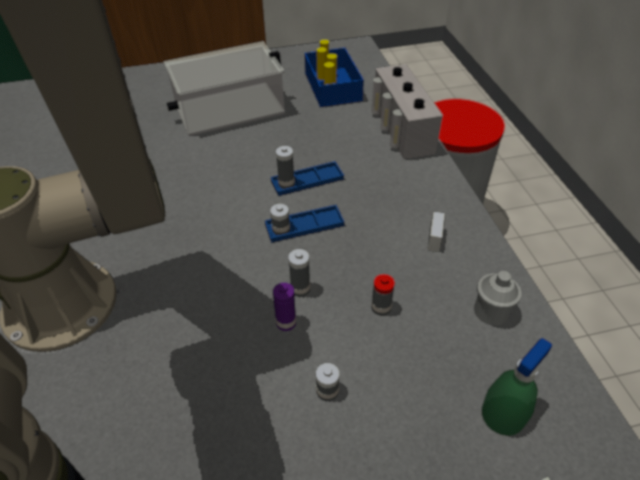

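Candidates: white caps at top-view (355,276) and (488,278) on the bench. In the side view these are (300,270), which looks long, and (327,380), which looks short. Lookalikes in the top view are purple (400,303), red (401,193), and the ones already in racks at (157,256) and (251,283). I'll choose the two bench white caps and check them by triangulation and a crop.

```bash
cat > h.py <<'E'
import numpy as np, cv2
from workcell import monitor, viewer, order, env
from scipy.spatial.transform import Rotation as R
def cam(n):
    c=viewer.calibration(n); q=c["rotation"]; return c["K"],c["eye"],R.from_quat(np.r_[q[1:],q[0]]).as_matrix()
def ray(n,p):
    K,e,M=cam(n); d=M@np.linalg.inv(K)@[p[0],p[1],1.]; return e,d/np.linalg.norm(d)
def onz(n,p,z):
    e,d=ray(n,p); return e+d*(z-e[2])/d[2]
def tri(a,b):
    (e,d),(f,g)=ray("side",a),ray("top",b)
    t=np.linalg.lstsq(np.c_[d,-g],f-e,rcond=None)[0]; P,Q=e+t[0]*d,f+t[1]*g
    return (P+Q)/2,np.linalg.norm(P-Q)
def proj(n,P):
    K,e,M=cam(n); u=K@M.T@(np.asarray(P)-e); return u[:2]/u[2]
E
python3 - <<'E'
from h import *
im=cv2.imread("pics/side0.png"); tp=cv2.imread("pics/top0.png")
a=cv2.resize(im[130:410,220:420],None,fx=2,fy=2); 
b=np.vstack([cv2.resize(tp[170:320,140:280],(372,399),interpolation=2),np.zeros((1,372,3),np.uint8),cv2.resize(tp[240:310,340:510],(372,153),interpolation=2)])
b=np.vstack([b,np.zeros((560-b.shape[0],372,3),np.uint8)])
cv2.imwrite("pics/crop.png",np.hstack([a,b]))
# caps and rack rectangles
hsv=cv2.cvtColor(tp,cv2.COLOR_BGR2HSV)
m=cv2.inRange(hsv,(100,120,40),(125,255,255)); m[:170]=0; m[320:]=0
for x0,x1 in((145,200),(228,280)):
    mm=np.zeros_like(m); mm[:,x0:x1]=m[:,x0:x1]
    ys,xs=np.where(mm>0)
    P=np.array([onz("top",(x,y),.016)[:2] for x,y in zip(xs,ys)],np.float32)*1000
    r=cv2.minAreaRect(P); print("rack",r, cv2.boxPoints(r).round(0).tolist())
E
```

```text
rack ((568.899658203125, 247.59268188476562), (171.25100708007812, 61.55827713012695), 7.059780597686768) [[480.0, 268.0], [488.0, 207.0], [658.0, 228.0], [650.0, 289.0]]Traceback (most recent call last):
  File "<stdin>", line 13, in <module>
  File "h.py", line 9, in onz
    e,d=ray(n,p); return e+d*(z-e[2])/d[2]
        ~~~^^^^^
  File "h.py", line 7, in ray
    K,e,M=cam(n); d=M@np.linalg.inv(K)@[p[0],p[1],1.]; return e,d/np.linalg.norm(d)
          ~~~^^^
  File "h.py", line 5, in cam
    c=viewer.calibration(n); q=c["rotation"]; return c["K"],c["eye"],R.from_quat(np.r_[q[1:],q[0]]).as_matrix()
ValueError: time passes only in moves, steps and waits
```

View pics/crop.png

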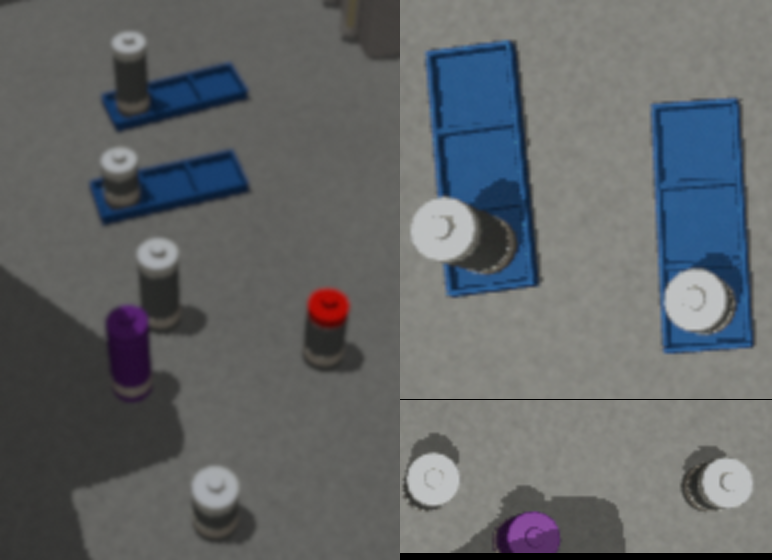

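The crop confirms the choice. The far rack holds the long canister and the near rack the short one. Nipples are at side (299,253) and top (355,276) for the long, side (327,369) and top (490,277) for the short.

```bash
sed -i 's/^def cam/import functools\n@functools.cache\ndef cam/' h.py
python3 - <<'E'
from h import *
tp=cv2.imread("pics/top0.png"); im=cv2.imread("pics/side0.png")
def blob(img,x,y,r):
    h=cv2.cvtColor(img,cv2.COLOR_BGR2HSV); m=cv2.inRange(h,(0,0,165),(180,45,255))
    c=np.zeros_like(m); c[y-r:y+r,x-r:x+r]=m[y-r:y+r,x-r:x+r]
    p=np.argwhere(c>0)[:,::-1].astype(np.float32); return cv2.minEnclosingCircle(p)
for nm,s,t,h in(("long",(299,253.5),(355,276),.11),("short",(327,369),(490,277.5),.07)):
    print(nm,"tri",tri(s,t),"nipple",onz("top",t,h))
    c,r=blob(tp,round(t[0]),round(t[1]),20); print(" cap circle",c,r,onz("top",c,h-.008))
hsv=cv2.cvtColor(tp,cv2.COLOR_BGR2HSV)
m=cv2.inRange(hsv,(100,120,40),(125,255,255)); m[:170]=0; m[320:]=0
for x0,x1 in((145,200),(228,280)):
    mm=np.zeros_like(m); mm[:,x0:x1]=m[:,x0:x1]
    P=np.array([onz("top",p[::-1],.016)[:2] for p in np.argwhere(mm>0)],np.float32)*1000
    r=cv2.minAreaRect(P); print("rack",r, cv2.boxPoints(r).round(0).tolist())
for nm,t,h in(("pur",(400,303),.11),("red",(401,192),.07),("rlong",(157,256),.114),("rshort",(251,283),.074)): print(nm,onz("top",t,h))
E
```

```text
long tri (array([ 0.47951702, -0.08180278,  0.10995243]), np.float64(0.002358560028723048)) nipple [ 0.47833489 -0.08169371  0.11      ]
 cap circle (354.8103332519531, 275.67242431640625) 11.776983261108398 [ 0.47948662 -0.08191949  0.102     ]
short tri (array([ 0.47664875, -0.3123502 ,  0.07300307]), np.float64(0.0006928952069445735)) nipple [ 0.47651605 -0.31329063  0.07      ]
 cap circle (489.5, 277.5) 11.423759460449219 [ 0.47709291 -0.31504653  0.062     ]
rack ((568.899658203125, 247.59268188476562), (171.25100708007812, 61.55827713012695), 7.059780597686768) [[480.0, 268.0], [488.0, 207.0], [658.0, 228.0], [650.0, 289.0]]
rack ((527.82373046875, 96.13023376464844), (171.00926208496094, 59.8784065246582), 3.6376607418060303) [[441.0, 121.0], [444.0, 61.0], [615.0, 72.0], [611.0, 131.0]]
pur [ 0.43417116 -0.15318326  0.11      ]
red [ 0.62664195 -0.16712284  0.07      ]
rlong [0.51373226 0.23883212 0.114     ]
rshort [0.47107353 0.09149166 0.074     ]
```

>>> carry_out --plan '[[[0,0,0,320,239,-100,85],[0,0,0,320,239,-100,85],[0,0,0,320,239,-100,85],[0,0,0,320,239,-100,85],[0,0,0,320,239,-100,85],[0,0,0,320,239,-100,85],[0,0,0,320,239,-100,85],[0,0,0,320,239,-100,85],[0,0,0,320,239,-100,85],[0,0,0,320,239,-100,85],[0,0,0,320,239,-100,85],[0,0,0,320,239,-100,85],[0,0,0,320,239,-100,85],[0,0,0,320,239,-100,85]]]' --squeeze 30

```text
clock: 1.5
tcp_pos: [0.4764, -0.3153, 0.1318]
orientation: [0.0, 0.991, 0.137, 0.0]
wrist_force: [-0.0, -0.3, 0.3]
finger_gap: 0.0853
grip_force: 0.0
```

Run:
```python
from h import *
s=monitor.get_state(); print(s["joint_pos"],s["tcp_pos"],s["orientation"],s["clock"])
cv2.imwrite("pics/side1.png",viewer.read_camera("side")[:,:,::-1])
```

```text
[-7.25062501e-01  3.52886989e-01 -1.46416429e-01  1.07072962e+00
 -1.36134260e-04  2.14186377e+00] [ 0.47640247 -0.31529161  0.13178734] [3.34107598e-04 9.90584539e-01 1.36901869e-01 1.96614828e-04] 1.5
```

View pics/side1.png

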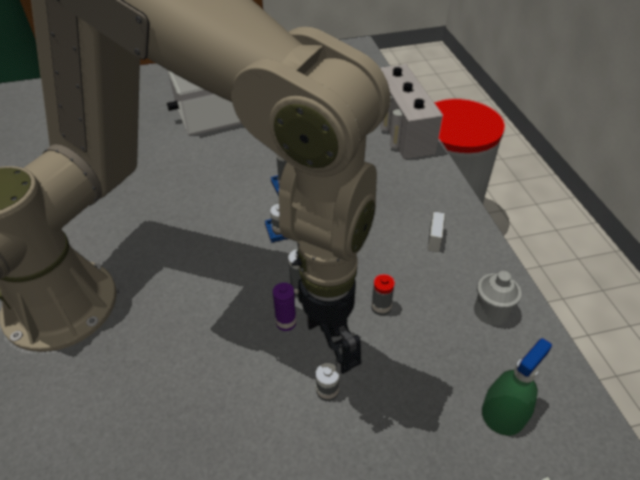

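The picture shows the gripper above the short canister (327,380), with clear space around it. I'll turn so the fingers close along x, then descend and grip.

>>> carry_out --plan '[[[0,0,1.29,0,0,0,85],[0,0,1.29,0,0,0,85],[0,0,1.29,0,0,0,85],[0,0,1.29,0,0,0,85],[0,0,1.29,0,0,0,85],[0,0,1.29,0,0,0,85],[0,0,1.29,0,0,0,85],[0,0,1.29,0,0,0,85],[0,0,1.29,0,0,0,85],[0,0,1.29,0,0,0,85],[0,0,1.29,0,0,-25,85],[0,0,1.29,0,0,-50,85],[0,0,1.29,0,0,-75,85],[0,0,1.29,0,0,-98,85],[0,0,1.29,0,0,-98,85],[0,0,1.29,0,0,-98,85]]]'

```text
clock: 3.15
tcp_pos: [0.4768, -0.3142, 0.0335]
orientation: [-0.0, 0.709, 0.705, 0.0]
wrist_force: [0.8, -0.3, -0.1]
finger_gap: 0.0851
grip_force: 0.0
```

>>> carry_out --plan '[[[0,0,0,0,0,0,60],[0,0,0,0,0,0,45],[0,0,0,0,0,0,30],[0,0,0,0,0,0,30],[0,0,0,0,0,0,30],[0,0,0,0,0,0,30],[0,0,0,0,0,0,30],[0,0,0,0,0,0,30]]]' --squeeze 30

```text
clock: 3.95
tcp_pos: [0.4777, -0.3147, 0.0345]
orientation: [0.001, 0.709, 0.706, 0.0]
wrist_force: [-0.1, 1.6, 6.1]
finger_gap: 0.0392
grip_force: 29.9
```

>>> carry_out --plan '[[[0,0,0,0,0,20,30],[0,0,0,0,0,50,30],[0,0,0,0,0,90,30],[0,0,0,0,0,130,30],[0,0,0,0,0,150,30],[0,0,0,8,30,150,30],[0,0,0,18,70,150,30],[0,0,0,28,110,150,30],[0,0,0,38,150,150,30],[0,0,0,49,190,150,30],[0,0,0,60,230,150,30],[0,0,0,70,270,150,30],[0,0,0,80,310,150,30],[0,0,0,90,350,150,30],[0,0,0,100,385,150,30],[0,0,0,105,405,150,30],[0,0,0,107,413,150,30],[0,0,0,107,413,150,30],[0,0,0,107,413,150,30]]]' --squeeze 40

```text
clock: 5.85
tcp_pos: [0.5838, 0.098, 0.1831]
orientation: [-0.0, 0.709, 0.705, -0.0]
wrist_force: [1.4, -0.5, -1.2]
finger_gap: 0.0386
grip_force: 40.5
```

>>> carry_out --plan '[[[0,0,0,0,0,-30,30],[0,0,0,0,0,-60,30],[0,0,0,0,0,-90,30],[0,0,0,0,0,-110,30],[0,0,0,0,0,-125,30],[0,0,0,0,0,-125,30],[0,0,0,0,0,-125,30]]]'

```text
clock: 6.55
tcp_pos: [0.584, 0.0976, 0.0586]
orientation: [-0.0, 0.709, 0.705, -0.0]
wrist_force: [0.8, 0.0, -0.2]
finger_gap: 0.0389
grip_force: 40.5
```

Run:
```python
from h import *
s=monitor.get_state(); print(s["joint_pos"],s["tcp_pos"],s["orientation"],s["finger_gap"],s["grip_force"])
a=viewer.read_camera("side")[:,:,::-1]; b=viewer.read_camera("top")[:,:,::-1]
print([proj("side",p) for p in ((.5837,.0997,.07),)],[proj("top",p) for p in ((.5837,.0997,.07),)])
cv2.imwrite("pics/p2.png",np.hstack([cv2.resize(a[130:270,230:370],(400,400)),cv2.resize(b[160:320,160:320],(400,400))]))
```

```text
[ 3.02177282e-02  4.50212213e-01 -1.91930379e-01  9.28948109e-01
 -2.26548760e-04  1.60671306e+00] [0.58404918 0.09762251 0.05860453] [-1.78775950e-05  7.09118787e-01  7.05089009e-01 -1.84865992e-04] 0.0388842074799845 40.52206188440323
[array([327.90036409, 197.91764596])] [array([247.17554215, 217.82050029])]
```

View pics/p2.png

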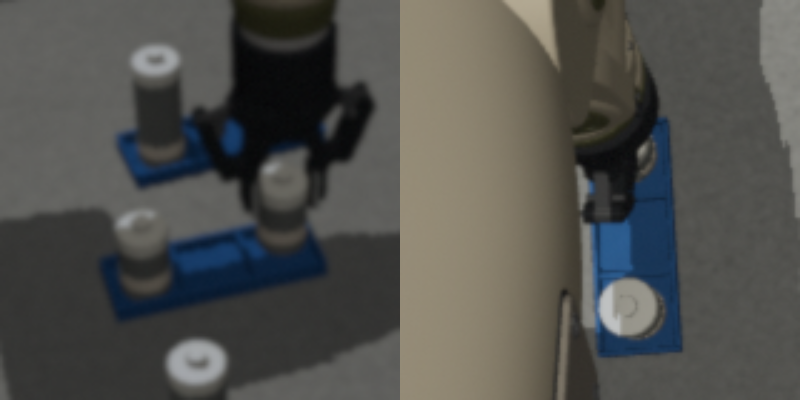

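The crop shows the short canister upright above the free end place (crop 284,215; nipple at about side pixel 329,190). Next: lower it with a small y correction.

```bash
python3 -c "
from h import *
print(onz('side',(329.4,190.2),.094))"
```

```text
[0.5863322 0.0972612 0.094    ]
```

>>> carry_out --plan '[[[0,0,0,0,1.5,-5,30],[0,0,0,0,1.5,-10,30],[0,0,0,0,1.5,-14,30],[0,0,0,0,1.5,-17,30],[0,0,0,0,1.5,-19,30],[0,0,0,0,1.5,-19,30],[0,0,0,0,1.5,-19,30],[0,0,0,0,1.5,-19,30]]]'

```text
clock: 7.45
tcp_pos: [0.5842, 0.1003, 0.0394]
orientation: [0.0, 0.709, 0.706, 0.0]
wrist_force: [0.1, 0.1, -0.7]
finger_gap: 0.0387
grip_force: 40.5
```

>>> carry_out --plan '[[[0,0,0,0,0,-1,30],[0,0,0,0,0,-1,30],[0,0,0,0,0,-2,30],[0,0,0,0,0,-2,30]]]'

```text
clock: 7.85
tcp_pos: [0.5844, 0.1004, 0.0386]
orientation: [0.0, 0.709, 0.706, 0.0]
wrist_force: [-3.2, -0.8, 7.4]
finger_gap: 0.0391
grip_force: 41.4
```

Contact with the rack floor at 7 N, so I'll release and rise.

>>> carry_out --plan '[[[0,0,0,0,0,0,45],[0,0,0,0,0,0,60],[0,0,0,0,0,0,75],[0,0,0,0,0,0,75],[0,0,0,0,0,0,75],[0,0,0,0,0,20,75],[0,0,0,0,0,45,75],[0,0,0,0,0,80,75],[0,0,0,0,0,120,75],[0,0,0,0,0,160,75],[0,0,0,0,0,160,75]]]'

```text
clock: 8.95
tcp_pos: [0.5875, 0.1005, 0.2038]
orientation: [0.004, 0.708, 0.706, 0.004]
wrist_force: [1.3, 0.6, 0.2]
finger_gap: 0.0754
grip_force: 0.0
```

>>> carry_out --plan '[[[0,0,0,-105,-182,0,85],[0,0,0,-105,-182,0,85],[0,0,0,-105,-182,0,85],[0,0,0,-105,-182,0,85],[0,0,0,-105,-182,0,85],[0,0,0,-105,-182,0,85],[0,0,0,-105,-182,0,85],[0,0,0,-105,-182,0,85]]]'

```text
clock: 9.75
tcp_pos: [0.4798, -0.0806, 0.1971]
orientation: [-0.0, 0.708, 0.706, 0.0]
wrist_force: [-0.3, 0.4, 0.2]
finger_gap: 0.085
grip_force: 0.0
```

Run:
```python
from h import *
s=monitor.get_state(); print(s["tcp_pos"],s["orientation"],s["finger_gap"],s["clock"])
a=viewer.read_camera("side")[:,:,::-1]; b=viewer.read_camera("top")[:,:,::-1]
cv2.imwrite("pics/p3.png",np.hstack([cv2.resize(a[130:340,220:430],(400,400)),cv2.resize(b[160:320,160:320],(400,400))]))
```

```text
[ 0.47980594 -0.08062333  0.1971479 ] [-3.46023457e-05  7.07914288e-01  7.06298326e-01  1.84283463e-04] 0.08501576850993581 9.75
```

View pics/p3.png

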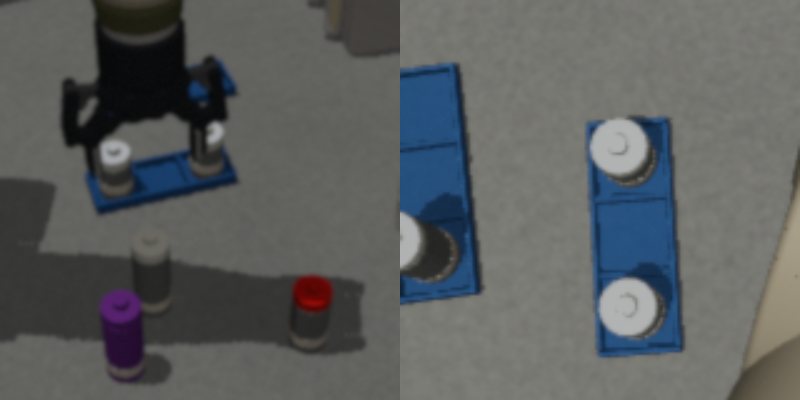

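The short canister stands in the end place of the short rack: nipple at top (247,218), as predicted. The gripper is now above the long one, so descend and grip.

>>> carry_out --plan '[[[0,0,0,0,0,0,85],[0,0,0,0,0,-30,85],[0,0,0,0,0,-60,85],[0,0,0,0,0,-90,85],[0,0,0,0,0,-115,85],[0,0,0,0,0,-135,85],[0,0,0,0,0,-135,85],[0,0,0,0,0,-135,85],[0,0,0,0,0,-135,60],[0,0,0,0,0,-135,45],[0,0,0,0,0,-135,30],[0,0,0,0,0,-135,30],[0,0,0,0,0,-135,30],[0,0,0,0,0,-135,30],[0,0,0,0,0,-135,30],[0,0,0,0,0,-135,30]]]' --squeeze 40

```text
clock: 11.45
tcp_pos: [0.4797, -0.0819, 0.0633]
orientation: [0.001, 0.709, 0.706, 0.0]
wrist_force: [-1.5, 0.2, 6.6]
finger_gap: 0.0396
grip_force: 39.7
```

>>> carry_out --plan '[[[0,0,0,0,0,20,30],[0,0,0,0,0,50,30],[0,0,0,0,0,90,30],[0,0,0,0,0,130,30],[0,0,0,0,0,150,30],[0,0,0,13,30,150,30],[0,0,0,28,65,150,30],[0,0,0,43,100,150,30],[0,0,0,58,135,150,30],[0,0,0,73,170,150,30],[0,0,0,88,205,150,30],[0,0,0,103,240,150,30],[0,0,0,118,275,150,30],[0,0,0,132,305,150,30],[0,0,0,141,326,150,30],[0,0,0,145,336,150,30],[0,0,0,145,336,150,30],[0,0,0,145,336,150,30],[0,0,0,145,336,150,30]]]'

```text
clock: 13.35
tcp_pos: [0.6238, 0.253, 0.2125]
orientation: [0.0, 0.709, 0.705, -0.0]
wrist_force: [-1.3, 0.5, -2.1]
finger_gap: 0.0389
grip_force: 40.8
```

>>> carry_out --plan '[[[0,0,0,0,0,-30,30],[0,0,0,0,0,-60,30],[0,0,0,0,0,-90,30],[0,0,0,0,0,-110,30],[0,0,0,0,0,-125,30],[0,0,0,0,0,-125,30],[0,0,0,0,0,-125,30],[0,0,0,0,0,-125,30]]]'

```text
clock: 14.15
tcp_pos: [0.6251, 0.2541, 0.089]
orientation: [0.001, 0.709, 0.705, 0.001]
wrist_force: [0.3, 0.1, -1.9]
finger_gap: 0.0391
grip_force: 40.8
```

Run:
```python
from h import *
s=monitor.get_state(); print(s["tcp_pos"],s["orientation"],s["finger_gap"],s["grip_force"],s["clock"])
a=viewer.read_camera("side")[:,:,::-1]; b=viewer.read_camera("top")[:,:,::-1]
cv2.imwrite("pics/p4.png",np.hstack([cv2.resize(a[90:250,230:390],(400,400)),cv2.resize(b[140:300,100:260],(400,400))]))
```

```text
[0.62507777 0.2540678  0.08903736] [6.55330521e-04 7.08753034e-01 7.05455548e-01 1.08492621e-03] 0.03913535193933621 40.84896817803383 14.15
```

View pics/p4.png

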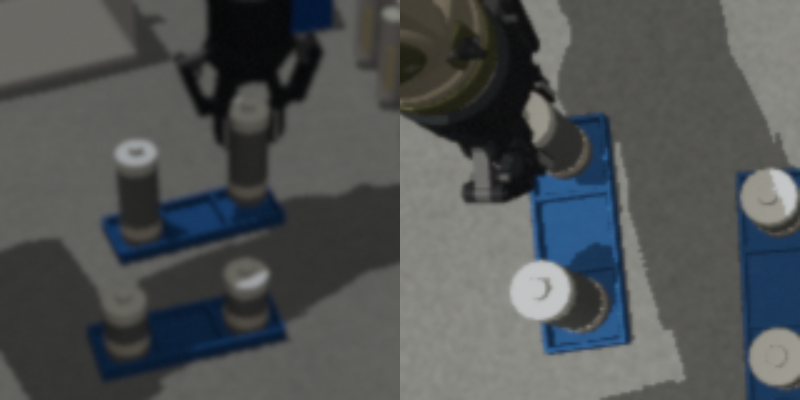

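The long canister hangs upright over the free end place of the long rack (side crop 248,150), about 22 mm above the floor. Lowering now.

>>> carry_out --plan '[[[0,0,0,0,0,-5,30],[0,0,0,0,0,-10,30],[0,0,0,0,0,-14,30],[0,0,0,0,0,-17,30],[0,0,0,0,0,-19,30],[0,0,0,0,0,-20,30],[0,0,0,0,0,-20,30],[0,0,0,0,0,-20,30]]]'

```text
clock: 15.05
tcp_pos: [0.6241, 0.2544, 0.0675]
orientation: [0.0, 0.709, 0.706, 0.0]
wrist_force: [-0.7, -1.0, 0.5]
finger_gap: 0.0395
grip_force: 41.0
```

>>> carry_out --plan '[[[0,0,0,0,0,-1,30],[0,0,0,0,0,-1,30],[0,0,0,0,0,-2,30],[0,0,0,0,0,-2,30]]]'

```text
clock: 15.45
tcp_pos: [0.6241, 0.2545, 0.0674]
orientation: [0.0, 0.708, 0.706, 0.001]
wrist_force: [-4.7, -0.4, 10.4]
finger_gap: 0.0391
grip_force: 42.1
```

Seated at 10 N; release and retreat up.

>>> carry_out --plan '[[[0,0,0,0,0,0,45],[0,0,0,0,0,0,60],[0,0,0,0,0,0,75],[0,0,0,0,0,0,75],[0,0,0,0,0,0,75],[0,0,0,0,0,20,75],[0,0,0,0,0,45,75],[0,0,0,0,0,80,75],[0,0,0,0,0,120,75],[0,0,0,-40,-45,140,75],[0,0,0,-80,-90,140,75],[0,0,0,-120,-140,140,75],[0,0,0,-140,-190,140,75],[0,0,0,-150,-240,140,75],[0,0,0,-150,-290,140,75],[0,0,0,-150,-330,140,75],[0,0,0,-150,-330,140,75],[0,0,0,-150,-330,140,75]]]'

```text
clock: 17.25
tcp_pos: [0.4741, -0.079, 0.2055]
orientation: [0.001, 0.71, 0.704, -0.0]
wrist_force: [1.0, 0.7, 0.2]
finger_gap: 0.0751
grip_force: 0.0
```

Run:
```python
from h import *
b=viewer.read_camera("top")[:,:,::-1];a=viewer.read_camera("side")[:,:,::-1]
print(proj("top",(.6245,.2545,.114)),proj("top",(.5837,.0997,.074)))
cv2.imwrite("pics/p5.png",np.hstack([cv2.resize(a[90:250,230:390],(400,400)),cv2.resize(b[160:320,130:290],(400,400))]))
```

```text
[149.9128722  189.45376064] [246.84498764 217.38168491]
```

View pics/p5.png

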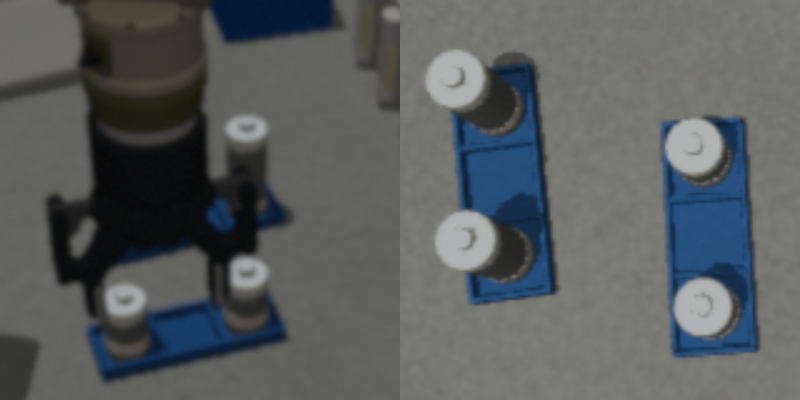

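Both canisters stand upright in their places. The long nipple is at top (152,191) against (150,189) expected, the short at (247,218).

```bash
python3 -c "
from h import *
print(order.hand_in())"
```

```text
the job is handed in; nothing more can be done
None
```

The job is handed in at about 17 s: the last pictures show the short canister standing in the short rack and the long one in the long rack, each in the end place farthest from the robot; the hand-in call returned no verdict.

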